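Lock the battery hatch of a site light

TASK

The battery hatch on top of the yellow site light stands ajar on its spring. With closed fingers set in the slot of the orange quarter-turn fastener, press it down until the hatch is shut, and keeping it pressed turn the fastener clockwise (seen from above) a quarter turn as far as it goes, so that the hatch stays locked when you let go; then move clear. Grasp nothing, and leave the battery pack, the tape measure and the wood offcut where they lie.

Things in the scene. Friction and masses are not known exactly. Their poses are not given: they have to be found in the camera images.
- light: Yellow portable work light, fixed to the bench: case 280 (x) by 260 (y) by 126 (z) mm, hatch on top. Origin: centre of the underside, on the bench. Its x points from the front rim (red mark) to the hatch hinge and white lamp; z up. Tube handles reach 162 mm to either side at 70 mm height. The fastener's axis lies at x = -55 mm, y = 0 in this frame.
- hatch (a joint): Grey hatch hinged at the far edge, 165 mm from the fastener's axis, 116 mm high. rad: 0 = pressed right down, 0.085 = sprung ajar, as it starts. Pressing on the fastener takes 6 N at first, 9 N at the bottom; it goes down 14 mm. Below 0.03 the cam passes under its keeper; higher, it jams at a cam angle near 1 rad. Locked, it springs back only to about 0.035.
- cam (a joint): Rotation of the fastener in the hatch, rad, growing clockwise seen from above. Starts at 0 to 0.3 (slot roughly along the light's y), stop at 1.65; locked beyond 1.35 (slot along the light's x, towards the red mark). Stays where left; takes about 0.1 to 0.2 N m.
- dial: Orange round head of the fastener, 108 mm across, 18 mm thick, on the hatch; turns with joint cam. A straight slot 38 mm wide, 14 mm deep, black floor with white dashes, runs across it through the axis, open at both ends. Origin: on the axis, at the head's underside; y along the slot, z up. Slot floor 4 mm above the origin: 138 mm above the bench with the hatch ajar, 124 mm pressed down.
- slot_a (a point): Point on the slot's floor 36 mm from the axis, at the dial's -y end: a good place for the fingertips. Turning clockwise carries it towards the red mark on the light's front rim.
- slot_b (a point): The same at the other end of the slot (the dial's +y end); it goes towards the hinge.
- battery: Loose black battery pack with a yellow band, 100 by 62 by 58 mm, near the light; not to be moved. Origin: centre of the underside.
- tape: Loose yellow and black tape measure, 70 by 36 by 62 mm, near the light; not to be moved. Origin: centre of the underside.
- offcut: Loose wood offcut, 110 by 45 by 45 mm, near the light; not to be moved. Origin: centre of the underside.

How it is judged:
On the way, in this order (a step that is already met when the one before it is completed fails the run):
1. fingers on the fastener press the hatch shut before it is turned home (value of joint hatch below 0.05 rad and value of joint cam below 1.2 rad and contact force between the fingers and dial above 0.5 N), for 0.1 s.
2. the fastener is turned home with the fingers (value of joint hatch below 0.05 rad and value of joint cam above 1.35 rad and contact force between the fingers and dial above 0.3 N), for 0.05 s.
At the end, for the whole second after the job is handed in: The fastener is turned beyond 1.35 rad and the hatch stays below 0.05 rad by itself; battery, tape measure and offcut within 30 mm of where they started (value of joint hatch below 0.05 rad and value of joint cam above 1.35 rad and distance of each of battery, tape, offcut from where it was at the start of the episode below 0.03 m); the robot touches nothing.
It fails at once if the battery is moved or lifted (over 30 mm) (distance of battery from where it was at the start of the episode above 0.03 m).
It fails at once if the tape is moved or lifted (over 30 mm) (distance of tape from where it was at the start of the episode above 0.03 m).
It fails at once if the offcut is moved or lifted (over 30 mm) (distance of offcut from where it was at the start of the episode above 0.03 m).
It also fails if it takes over 38 s, if anything falls off the work surface, if the arm or the gripper's body presses on something with over 40 N, if the wrist force passes 120 N, or if a joint passes its speed limit or range.

ROBOT

A 7-joint arm with a two-finger parallel gripper is mounted at the origin on the work surface. World frame = base frame: x ahead of the robot, y to its left, z up, the work surface at z = 0. Lengths are in m, angles in rad, forces in N, time in s.
With the tool pointing down it reaches from about 0.4 to 0.925 m from the base axis. Payload 5.6 kg.
Tool frame: the origin (TCP) lies midway between the tips of the shut fingers; the grasp point (between the pads) lies 19 mm behind it; x points along the fingers, z is the direction in which the jaws open and shut, and the axes are right-handed (so a half turn about x gives the same grasp; the last joint's range is limited). The gripper opens to 85 mm and grips with 20 to 120 N. Pads are 22 mm wide; open, the fingers measure 114 mm over their backs; the gripper's body (76 mm by 85 mm) begins 54 mm behind the grasp point. The pads swing forward as they close: fully open they stand 13 mm farther back than shut.
Start: joints at [1.272, 0.468, -0.012, 1.603, 0.006, 1.071, -0.056], TCP at [0.164, -0.629, 0.231] pointing down, gripper open.
Joint ranges: [-2.53, 2.53], [-0.31, 2.02], [-1.57, 1.55], [0.28, 2.44], [-1.29, 4.43], [0.15, 1.84], [-2.92, 2.92]. Speed limits (rad/s): [2.57, 2.57, 3.14, 3.14, 3.14, 3.14, 3.14].

INTERFACE

Orientations are given as a 3x3 rotation matrix whose columns are the frame's x, y, z axes.
In Python, from plant import ctrl gives the robot as it stands.
- The arm moves only by the tool jog_arm, never from a script. Its arguments are lists of equal length, an entry for each row: "dp": the shift along the world's x, y, z in mm, a list of three; "yaw": the turn about the world's z in degrees; "hand": the opening in per cent of the stroke, from 0 (shut) to 100 (fully open). A call has 1 to 20 rows; each row shifts and turns the commanded pose from where the row before left it; what a row does not reach is not made up. A row lasts 1/10 s, in which the tool goes at most 50 mm and 8.59 degrees, less where a joint would pass 70% of its speed; a pose out of reach is approached as far as the arm can. A call with a gripper value outside its range is refused whole. The fingers move at their own pace and stop on an object; the grip force is fixed at half the most. Time passes only in rows, so rows that do not move let the fingers close. It gives the time, the measured TCP pose, the force and the opening at its end, in the units of the state.
- ctrl.read_state(): the state, without advancing time (a new reading comes with each control period).
- ctrl.camera(name): name is "scene" or "side" or "wrist"; returns a dict with "img" (384x512x3 uint8, red, green, blue), "range_z" (384x512 float32, m along the optical axis (not along the pixel's ray), 0 where there is no reading), "K" (3x3 intrinsics, pixels), "k1" (the pictures are not rectified: a ray, as slopes to the right and down, at radius r is drawn at 1 + k1 r^2 times it, then the intrinsics apply), "eye" and "attitude" of the camera in the world; the wrist camera has in their place "mount" (4x4, takes a point from camera to tool coordinates, whose origin is the TCP and whose axes are the tool frame's). Camera axes: x right, y down, z forward; pixel columns grow to the right and rows downward; lengths in m; the calibration is good to about 2 mm. A picture is of the moment at which its call begins: read the wrist's pose just before it.
- ctrl.hand_in(): hands the job in, once; it reports no verdict.
The state is a dict: "time": time; "joint_pos": joint angles; "joint_vel": joint speeds; "tau": joint torques, N m; "tcp_pos": TCP position; "ee_rot": TCP orientation; "ft_force": force on the tool from outside, world axes, zero at the start; "torque": the same for the moment, N m; "gripper_width": finger opening in m.
Only numpy, scipy, OpenCV 4.12 (cv2) and the standard library are available. Lean on these libraries where they do the work, as an engineer would, in place of code of your own. Each camera call takes 0.05 s, during which the arm holds its last target.

## Working session

There is one attempt and no reset: what is moved stays moved. The work goes in short steps, Python scripts to look and compute and a tool call to move; the robot and the scene stay as the last step left them, time stands still between calls to the robot, and variables do not carry over. Pictures are saved under pics/ and viewed, and the job is handed in when it is done.

Besides the shell and the picture viewer there is one more tool, called after "Request:" as name(argument=value, ...), one argument or row to a line, values as JSON. jog_arm: Moves the arm, as the interface text tells. Its arguments: {"type":"object","properties":{"dp":{"type":"array"},"yaw":{"type":"array"},"hand":{"type":"array"}},"required":["dp","yaw","hand"]}

```bash
ls; mkdir -p pics; cat > h.py <<'E'
import numpy as np, cv2
from plant import ctrl
def ray(c,u,v):
    K=c["K"];k=c["k1"]
    xd=(u-K[0,2])/K[0,0];yd=(v-K[1,2])/K[1,1];x,y=xd,yd
    for _ in range(30):
        s=1+k*(x*x+y*y);x,y=xd/s,yd/s
    return np.array([x,y,1.])
def pose(c,s=None):
    if "eye" in c: return np.array(c["attitude"]),np.array(c["eye"])
    M=np.array(c["mount"]);R=np.array(s["ee_rot"]);return R@M[:3,:3],R@M[:3,3]+np.array(s["tcp_pos"])
def onz(c,u,v,z,s=None):
    R,t=pose(c,s);d=R@ray(c,u,v);return t+d*(z-t[2])/d[2]
def dep(c,u,v,s=None):
    R,t=pose(c,s);return t+R@ray(c,u,v)*c["range_z"][int(round(v)),int(round(u))]
def tri(c1,p1,c2,p2,s1=None,s2=None):
    R1,t1=pose(c1,s1);R2,t2=pose(c2,s2);a=R1@ray(c1,*p1);b=R2@ray(c2,*p2)
    m=np.linalg.lstsq(np.c_[a,-b],t2-t1,rcond=None)[0];P,Q=t1+a*m[0],t2+b*m[1]
    return (P+Q)/2,np.linalg.norm(P-Q)
E
python3 - <<'E'
from h import *
import pickle
s=ctrl.read_state()
print(s["time"],s["tcp_pos"],s["ee_rot"],s["gripper_width"])
d={"s":s}
for n in ["scene","side","wrist"]:
    c=ctrl.camera(n);d[n]=c
    cv2.imwrite(f"pics/{n}0.png",cv2.cvtColor(c["img"],cv2.COLOR_RGB2BGR))
    print(n,c["K"].tolist(),c["k1"],pose(c,s))
pickle.dump(d,open("d0.pkl","wb"))
E
```

```text
pics
0.0 [ 0.16424297 -0.62831637  0.23031572] [[-6.24859869e-04  9.67467390e-01  2.52994976e-01]
 [ 1.70323319e-03  2.52995688e-01 -9.67465907e-01]
 [-9.99998354e-01 -1.73621178e-04 -1.80590943e-03]] 0.08559730312768099
scene [[362.55860030753325, 0.0, 254.6605795535997], [0.0, 362.55860030753325, 191.76496116517018], [0.0, 0.0, 1.0]] -0.06721776854783049 (array([[-0.0589872 ,  0.58799331, -0.80671208],
       [ 0.99824161,  0.03001048, -0.05111801],
       [-0.00584723, -0.80830888, -0.58872963]]), array([1.22620066, 0.08564619, 0.5754285 ]))
side [[409.75485906643837, 0.0, 249.31215412067647], [0.0, 409.75485906643837, 198.1339255900528], [0.0, 0.0, 1.0]] -0.008369850766066592 (array([[-5.14081920e-01,  7.16037772e-01, -4.72239016e-01],
       [ 8.57740715e-01,  4.29668213e-01, -2.82251824e-01],
       [ 8.03127005e-04, -5.50159191e-01, -8.35059411e-01]]), array([1.1159928 , 0.32819179, 1.02600829]))
wrist [[285.59603168873747, 0.0, 254.34933653133027], [0.0, 285.59603168873747, 192.9422049627212], [0.0, 0.0, 1.0]] -0.0737881729896805 (array([[ 0.25333229, -0.9307111 , -0.26381737],
       [-0.96737652, -0.24438531, -0.06677192],
       [-0.00232773,  0.27212621, -0.96225875]]), array([ 0.23118642, -0.61138405,  0.37350821]))
```

View pics/scene0.png

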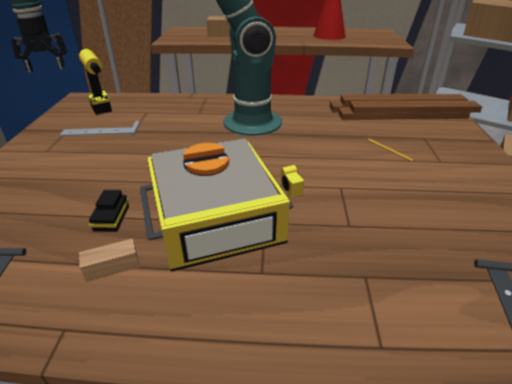

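View pics/side0.png

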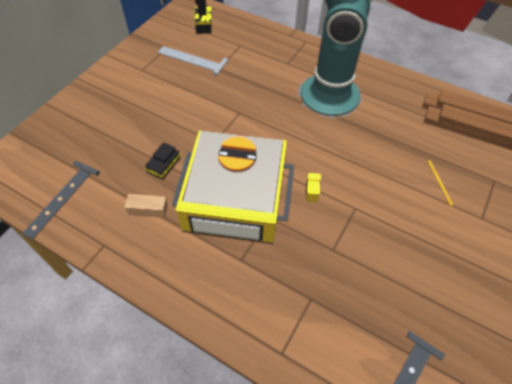

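View pics/wrist0.png

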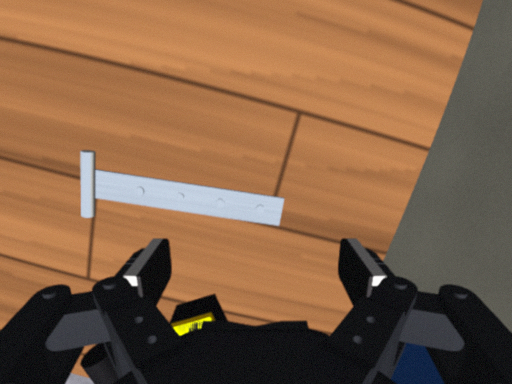

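The scene view shows the dial at about (206,158) and the light's lamp facing the camera. In the side view the dial is at about (238,154). I'll enlarge both.

```bash
python3 - <<'E'
from h import *
import pickle
d=pickle.load(open("d0.pkl","rb"))
a=d["scene"]["img"][125:270,60:310];b=d["side"]["img"][110:250,110:330]
cv2.imwrite("pics/sc_crop.png",cv2.cvtColor(cv2.resize(a,None,fx=3.2,fy=3.2,interpolation=cv2.INTER_CUBIC),cv2.COLOR_RGB2BGR))
cv2.imwrite("pics/si_crop.png",cv2.cvtColor(cv2.resize(b,None,fx=3.6,fy=3.6,interpolation=cv2.INTER_CUBIC),cv2.COLOR_RGB2BGR))
E
```

```text
(no output)
```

View pics/sc_crop.png

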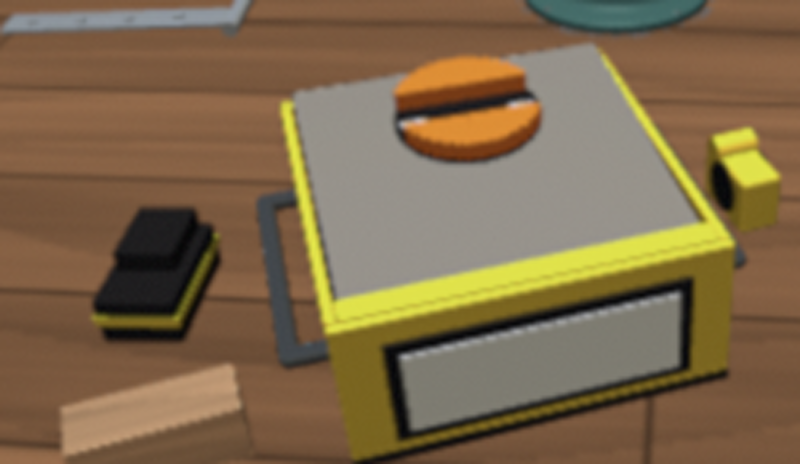

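View pics/si_crop.png

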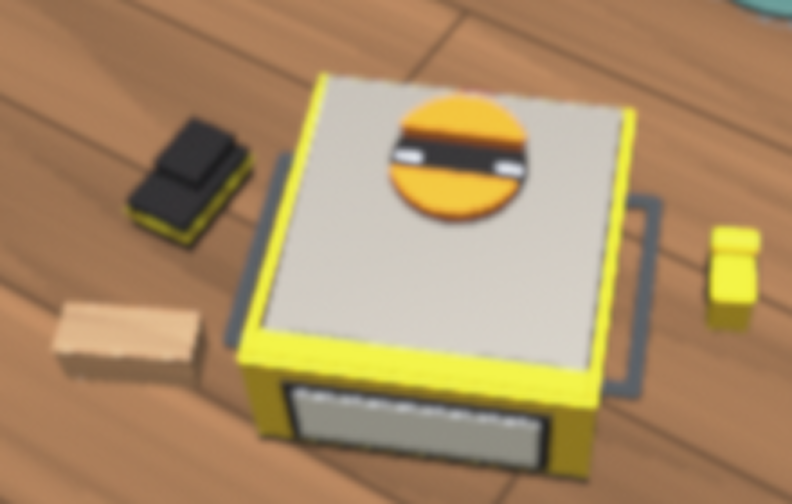

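```bash
python3 - <<'E'
from h import *
import pickle
d=pickle.load(open("d0.pkl","rb"))
sc,si=d["scene"],d["side"]
S=lambda x,y:(60+x/3.2-.34,125+y/3.2-.34)
D=lambda x,y:(110+x/3.6-.36,110+y/3.6-.36)
np.set_printoptions(precision=4,suppress=True)
for n,a,b in [("dashL",(412,122),(408,156)),("dashR",(522,104),(509,169)),
  ("dialC",(468,101),(459,155)),("caseNL",(330,325),(240,360)),("caseNR",(732,242),(600,405)),("hFL",(285,102),(322,75)),("hFR",(596,43),(636,110)),
  ("dial top L",(396,95),(402,132)),("dial top R",(524,72),(527,143))]:
    p,q=S(*a),D(*b);print(n,*tri(sc,p,si,q),"depth",dep(sc,*p),dep(si,*q))
for n,b in [("dashL",(408,156)),("dashR",(509,169))]: print(n,onz(si,*D(*b),.138))
# dial from depth: orange pixels in side
for c,nm in((si,"si"),(sc,"sc")):
    hsv=cv2.cvtColor(c["img"],cv2.COLOR_RGB2HSV)
    m=(hsv[...,0]>5)&(hsv[...,0]<23)&(hsv[...,1]>200)&(hsv[...,2]>150)
    box=np.zeros_like(m)
    if nm=="si":box[130:175,212:262]=1
    else:box[138:178,180:232]=1
    v,u=np.nonzero(m&box)
    P=np.array([dep(c,a,b) for a,b in zip(u,v)]);P=P[P[:,2]>.145]
    print(nm,len(P),P.min(0),P.max(0),(P.min(0)+P.max(0))/2,np.median(P[:,2]))
E
```

```text
dashL [ 0.523  -0.1119  0.1395] 0.0006911287945868481 depth [ 0.5424 -0.1061  0.1513] [ 0.5213 -0.1134  0.1371]
dashR [ 0.4951 -0.0365  0.1406] 0.0027580196185812774 depth [ 0.5115 -0.0326  0.1496] [ 0.4921 -0.0393  0.1372]
dialC [ 0.5096 -0.0729  0.1504] 0.0017515004156949765 depth [ 0.4906 -0.0763  0.1387] [ 0.501  -0.0793  0.1385]
caseNL [ 0.7382 -0.1151  0.1346] 7.82592105062178e-05 depth [ 0.7267 -0.1198  0.1242] [ 0.7347 -0.1192  0.1264]
caseNR [0.6315 0.1182 0.1218] 0.0018704743323149022 depth [0.6341 0.1172 0.1243] [0.5721 0.0932 0.0097]
hFL [ 0.481  -0.2219  0.1293] 0.003722852196369267 depth [ 0.4769 -0.2219  0.126 ] [ 0.3916 -0.3014  0.0039]
hFR [0.3822 0.0121 0.131 ] 0.0042038939820316 depth [ 0.133  -0.012   0.0012] [ 0.2746 -0.0322 -0.0016]
dial top L [ 0.5169 -0.1215  0.1574] 0.0021054899107118517 depth [ 0.5077 -0.1251  0.1525] [ 0.5031 -0.1309  0.1369]
dial top R [ 0.4749 -0.0345  0.1548] 0.0022930650682167373 depth [ 0.4711 -0.0362  0.1533] [ 0.4621 -0.0408  0.1367]
dashL [ 0.5219 -0.113   0.138 ]
dashR [ 0.4927 -0.039   0.138 ]
si 8 [ 0.4844 -0.1164  0.1486] [ 0.5047 -0.0635  0.1539] [ 0.4946 -0.09    0.1513] 0.15207623407316884
sc 5 [ 0.4768 -0.1195  0.1463] [ 0.551  -0.0216  0.1522] [ 0.5139 -0.0706  0.1493] 0.15116301452005626
```

```bash
python3 - <<'E'
from h import *
import pickle
d=pickle.load(open("d0.pkl","rb"))
np.set_printoptions(precision=3,suppress=True)
for p in [(88,58),(98,70),(97,97),(102,107)]: print(dep(d["scene"],*p))
for p in [(203,10),(203,22),(204,30)]: print(dep(d["side"],*p))
for p in [(163,150),(159,165),(145,202),(314,180)]: print("low",dep(d["side"],*p))
E
```

```text
[-0.024 -0.58   0.226]
[ 0.02  -0.531  0.196]
[-0.086 -0.616  0.056]
[-0.06  -0.592  0.025]
[-0.097 -0.614  0.076]
[-0.058 -0.589  0.054]
[-0.059 -0.589  0.017]
low [ 0.554 -0.316  0.059]
low [ 0.596 -0.303  0.04 ]
low [ 0.726 -0.25   0.047]
low [0.413 0.129 0.053]
```

Request:
jog_arm(
  dp=[
    [18,10,3],
    [18,22,0],
    [18,26,0],
    [18,26,0],
    [18,28,0],
    [18,28,0],
    [18,28,0],
    [18,28,0],
    [18,28,0],
    [18,28,0],
    [18,28,0],
    [18,28,0],
    [18,28,0],
    [18,28,0],
    [18,28,0],
    [18,28,-5],
    [18,28,-5],
    [18,27,-5],
    [18,26,-5],
    [14,18,-3],
  ],
  yaw=[0,0,0,0,0,0.5,0.5,0.5,0.5,0.5,0.5,0.5,0.5,0.5,0.5,0.5,0.5,0.5,0.5,0],
  hand=[0,0,0,0,0,0,0,0,0,0,0,0,0,0,0,0,0,0,0,0],
)

```text
time: 2.15
tcp_pos: [0.521, -0.1076, 0.2108]
ee_rot: [[-0.0, 0.929, 0.371], [0.001, 0.371, -0.929], [-1.0, -0.0, -0.001]]
ft_force: [-0.0, -1.4, -0.6]
gripper_width: -0.0001
```

Request:
jog_arm(
  dp=[
    [0,0,0],
    [0,0,0],
    [0,0,0],
  ],
  yaw=[0,0,0],
  hand=[0,0,0],
)

```text
time: 2.45
tcp_pos: [0.5198, -0.1112, 0.2112]
ee_rot: [[-0.001, 0.93, 0.367], [-0.001, 0.367, -0.93], [-1.0, -0.001, 0.0]]
ft_force: [-0.1, -0.0, 0.4]
gripper_width: 0.0001
```

```bash
python3 - <<'E'
from h import *
import pickle
s=ctrl.read_state();d={"s":s}
print(s["time"],s["tcp_pos"],s["ee_rot"],s["gripper_width"],s["joint_pos"],s["ft_force"])
c=ctrl.camera("wrist");d["wrist"]=c
cv2.imwrite("pics/w1.png",cv2.cvtColor(c["img"],cv2.COLOR_RGB2BGR))
c=ctrl.camera("side");d["side"]=c
cv2.imwrite("pics/s1.png",cv2.cvtColor(cv2.resize(c["img"][60:250,110:330],None,fx=3.1,fy=3.1,interpolation=cv2.INTER_CUBIC),cv2.COLOR_RGB2BGR))
pickle.dump(d,open("d1.pkl","wb"))
E
```

```text
2.45 [ 0.51977057 -0.11116276  0.21121432] [[-6.35224796e-04  9.30092514e-01  3.67324804e-01]
 [-6.78014117e-04  3.67324393e-01 -9.30092646e-01]
 [-9.99999568e-01 -8.39869314e-04  3.97282292e-04]] 6.748503158916547e-05 [ 0.43419872  0.32041211 -0.34442111  1.89408817  0.13208112  0.9494588
 -1.16586364] [-0.07448482 -0.04159337  0.44938837]
```

View pics/w1.png

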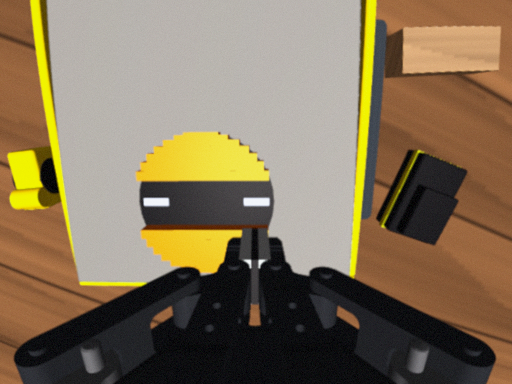

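View pics/s1.png

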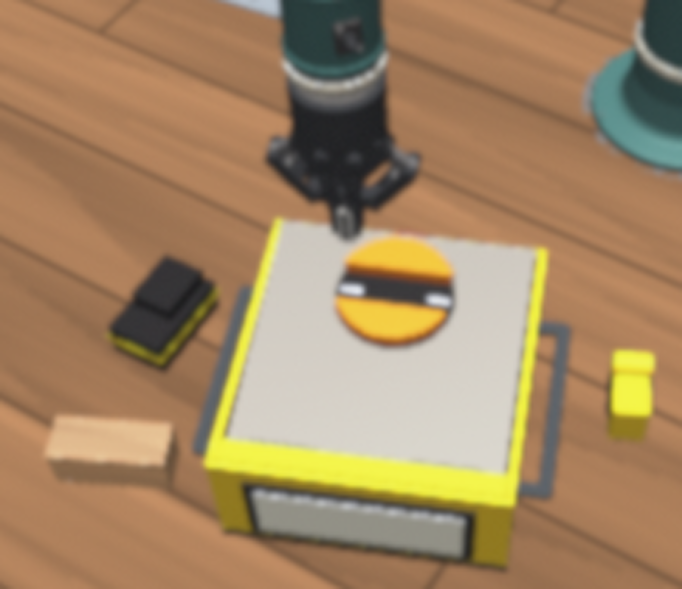

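The wrist view shows the slot level in the picture, so the tool yaw matches it. The dashes are at (156,202) and (257,202).

```bash
python3 - <<'E'
from h import *
import pickle
d=pickle.load(open("d1.pkl","rb"));c=d["wrist"];s=d["s"]
np.set_printoptions(precision=4,suppress=True)
for p,z in [((156,202),.138),((257,202),.138),((141,202),.138),((272,202),.138),((207,182),.152),((207,224),.138),((207,182),.138)]:
    print(p,onz(c,*p,z,s),dep(c,*p,s))
a=(onz(c,156,202,.138,s)+onz(c,257,202,.138,s))/2;print(a)
# light edges
L1,L2=onz(c,34,0,.124,s),onz(c,79,283,.124,s);R1,R2=onz(c,376,0,.124,s),onz(c,356,275,.124,s)
for A,B in((L1,L2),(R1,R2)):print(A,B,np.degrees(np.arctan2(*(A-B)[1::-1])))
print(np.degrees(np.arctan2(*(L2-R2)[1::-1])))
E
```

```text
(156, 202) [ 0.4911 -0.038   0.138 ] [ 0.4915 -0.0382  0.139 ]
(257, 202) [ 0.5209 -0.1132  0.138 ] [ 0.5213 -0.113   0.1395]
(141, 202) [ 0.4865 -0.0265  0.138 ] [ 0.4869 -0.0268  0.1389]
(272, 202) [ 0.5253 -0.1243  0.138 ] [ 0.5253 -0.1243  0.1382]
(207, 182) [ 0.5258 -0.0719  0.152 ] [ 0.5214 -0.0708  0.1366]
(207, 224) [ 0.4884 -0.0823  0.138 ] [ 0.4891 -0.0823  0.1396]
(207, 182) [ 0.5218 -0.0709  0.138 ] [ 0.5214 -0.0708  0.1366]
[ 0.506  -0.0756  0.138 ]
[0.604 0.103 0.124] [0.3778 0.0136 0.124 ] 21.56184201607628
[ 0.6936 -0.139   0.124 ] [ 0.4844 -0.2269  0.124 ] 22.803221249407045
113.90272052422883
```

Request:
jog_arm(
  dp=[
    [0,2,-10],
    [0,0,-15],
    [0,0,-15],
    [0,0,-10],
    [0,0,-7],
    [0,0,-7],
    [0,0,-5],
    [0,0,0],
  ],
  yaw=[0,0,0,0,0,0,0,0],
  hand=[0,0,0,0,0,0,0,0],
)

```text
time: 3.35
tcp_pos: [0.5202, -0.1078, 0.1418]
ee_rot: [[-0.001, 0.929, 0.369], [0.0, 0.369, -0.929], [-1.0, -0.001, -0.0]]
ft_force: [-0.4, -0.3, -0.6]
gripper_width: 0.0001
```

Request:
jog_arm(
  dp=[
    [0,0,-3],
    [0,0,-3],
    [0,0,-3],
    [0,0,-3],
    [0,0,-2],
    [0,0,0],
  ],
  yaw=[0,0,0,0,0,0],
  hand=[0,0,0,0,0,0],
)

```text
time: 3.95
tcp_pos: [0.5204, -0.1082, 0.1289]
ee_rot: [[-0.0, 0.929, 0.369], [-0.001, 0.369, -0.929], [-1.0, -0.0, 0.001]]
ft_force: [-2.4, -0.1, 7.4]
gripper_width: -0.0
```

Request:
jog_arm(
  dp=[
    [0,0,-2],
    [0,0,-2],
    [0,0,-2],
    [0,0,-2],
    [0,0,0],
    [0,0,0],
  ],
  yaw=[0,0,0,0,0,0],
  hand=[0,0,0,0,0,0],
)

```text
time: 4.55
tcp_pos: [0.5204, -0.1083, 0.1234]
ee_rot: [[-0.0, 0.93, 0.369], [-0.002, 0.369, -0.93], [-1.0, -0.001, 0.002]]
ft_force: [-10.3, 0.6, 26.2]
gripper_width: -0.0001
```

Request:
jog_arm(
  dp=[
    [0,0,1],
    [-2.9,-0.9,0],
    [-2.8,-0.8,0],
    [-3.1,-0.4,0],
    [-3.1,-0.4,0],
    [-3.2,0.2,0],
    [-3.1,0.2,0],
    [-3.1,0.7,0],
    [-3.0,0.7,0],
    [0,0,0],
  ],
  yaw=[0,-4,-4,-4,-4,-4,-4,-4,-4,0],
  hand=[0,0,0,0,0,0,0,0,0,0],
)

```text
time: 5.55
tcp_pos: [0.4993, -0.1101, 0.1239]
ee_rot: [[0.008, 0.983, -0.182], [-0.003, -0.182, -0.983], [-1.0, 0.008, 0.001]]
ft_force: [1.9, -3.3, 11.0]
gripper_width: 0.0001
```

```bash
python3 - <<'E'
from h import *
s=ctrl.read_state()
print(s["time"],s["joint_pos"],s["ft_force"],s["torque"])
c=ctrl.camera("side")
cv2.imwrite("pics/s2.png",cv2.cvtColor(cv2.resize(c["img"][80:240,150:310],None,fx=3.7,fy=3.7,interpolation=cv2.INTER_CUBIC),cv2.COLOR_RGB2BGR))
c=ctrl.camera("wrist")
cv2.imwrite("pics/w2.png",cv2.cvtColor(c["img"],cv2.COLOR_RGB2BGR))
E
```

```text
5.55 [ 0.31043498  0.39162697 -0.19200444  2.02239853  0.11220601  0.72918057
 -1.7041499 ] [ 1.85145367 -3.30240164 10.96508336] [-0.63654374 -0.29136852  0.01090595]
```

View pics/s2.png

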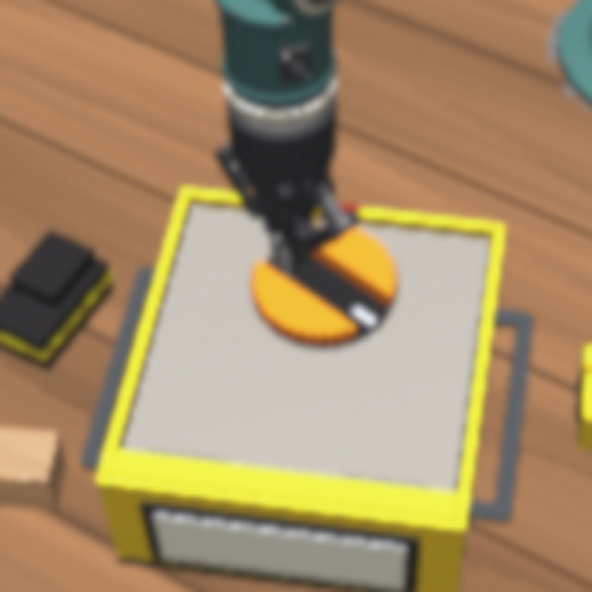

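View pics/w2.png

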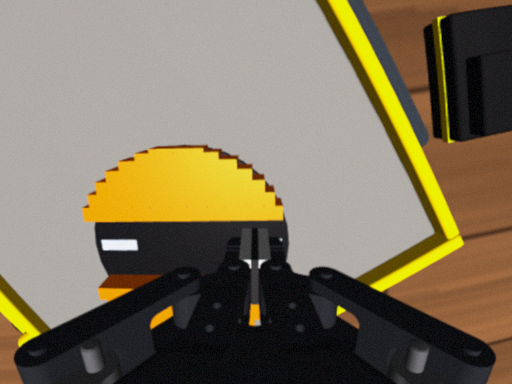

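Request:
jog_arm(
  dp=[
    [-2.9,1.2,-0.7],
    [-2.9,1.2,0],
    [-2.7,1.7,0],
    [-2.6,1.7,0],
    [-2.3,2.1,0],
    [-2.3,2.2,0],
    [-1.9,2.5,0],
    [-1.8,2.5,0],
    [-1.5,2.8,0],
    [-1.4,2.8,0],
    [0,0,0],
  ],
  yaw=[-4,-4,-4,-4,-4,-4,-4,-4,-4,-4,0],
  hand=[0,0,0,0,0,0,0,0,0,0,0],
)

```text
time: 6.75
tcp_pos: [0.4763, -0.0902, 0.1235]
ee_rot: [[0.006, 0.636, -0.772], [-0.003, -0.772, -0.636], [-1.0, 0.006, -0.003]]
ft_force: [-3.7, -5.2, 18.4]
gripper_width: 0.0003
```

```bash
python3 - <<'E'
from h import *
s=ctrl.read_state()
print(s["time"],s["joint_pos"],s["ft_force"],s["torque"])
c=ctrl.camera("wrist")
cv2.imwrite("pics/w3.png",cv2.cvtColor(c["img"],cv2.COLOR_RGB2BGR))
E
```

```text
6.75 [ 0.15402663  0.34467633 -0.044089    2.09041341  0.02714219  0.70064235
 -2.36051399] [-3.69471669 -5.20859997 18.40214647] [-1.14534113  0.6139704  -0.04522606]
```

View pics/w3.png

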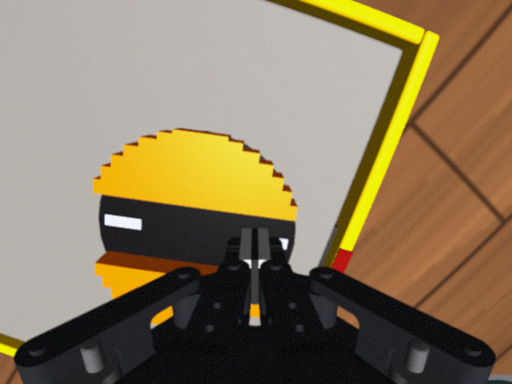

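Request:
jog_arm(
  dp=[
    [-0.9,3.0,0],
    [-0.9,3.0,0],
    [-0.5,3.1,0],
    [-0.3,3.1,0],
    [0,2.5,0],
    [0.1,2,0],
    [0,0,0],
  ],
  yaw=[-4,-4,-4,-3,0,0,0],
  hand=[0,0,0,0,0,0,0],
)

```text
time: 7.5
tcp_pos: [0.4741, -0.0772, 0.1235]
ee_rot: [[0.007, 0.414, -0.91], [-0.007, -0.91, -0.414], [-1.0, 0.009, -0.003]]
ft_force: [-1.6, -14.8, 18.2]
gripper_width: -0.0
```

```bash
python3 - <<'E'
from h import *
s=ctrl.read_state()
print(s["time"],s["joint_pos"],s["ft_force"],s["torque"])
c=ctrl.camera("wrist")
cv2.imwrite("pics/w4.png",cv2.cvtColor(c["img"],cv2.COLOR_RGB2BGR))
c=ctrl.camera("side")
cv2.imwrite("pics/s4.png",cv2.cvtColor(cv2.resize(c["img"][80:240,150:310],None,fx=3.7,fy=3.7,interpolation=cv2.INTER_CUBIC),cv2.COLOR_RGB2BGR))
E
```

```text
7.5 [ 0.07846227  0.33558557  0.01072222  2.10442791  0.00433187  0.69411353
 -2.62968122] [ -1.62845657 -14.80366689  18.21792786] [-3.27525578  0.51093748 -0.02226896]
```

View pics/w4.png

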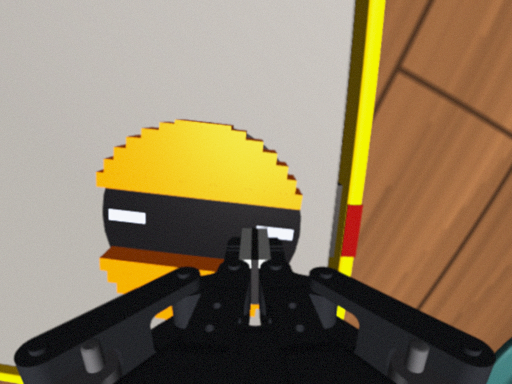

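View pics/s4.png

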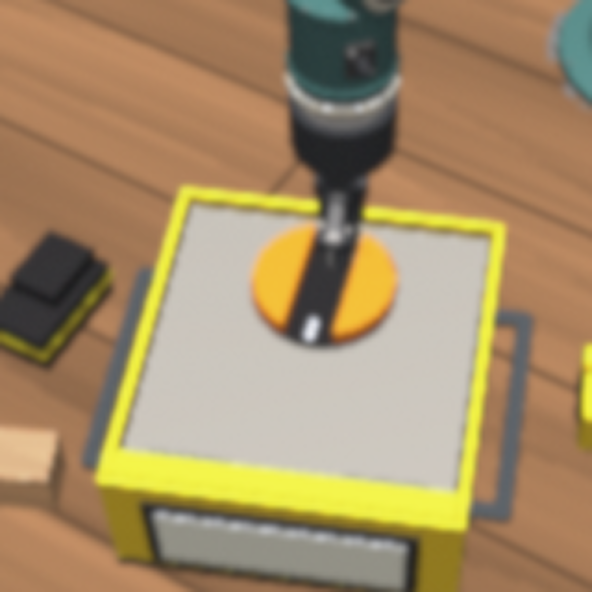

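The dial is at its stop: the slot is about 94° round, with roughly 15 N of side force. I'll ease the push and lift out.

Request:
jog_arm(
  dp=[
    [0,-1,1],
    [0,-1,1],
    [0,-1,2],
    [0,-1,3],
    [0,0,5],
    [0,0,8],
    [0,0,10],
    [0,0,20],
    [0,0,30],
    [0,0,30],
    [-15,0,30],
    [-15,0,20],
    [0,0,0],
    [0,0,0],
    [0,0,0],
  ],
  yaw=[0,0,0,0,0,0,0,0,0,0,0,0,0,0,0],
  hand=[0,0,0,0,0,0,0,0,0,0,0,0,0,0,0],
)

```text
time: 9.1
tcp_pos: [0.4412, -0.0749, 0.2798]
ee_rot: [[-0.001, 0.417, -0.909], [0.0, -0.909, -0.417], [-1.0, -0.001, 0.001]]
ft_force: [0.3, -0.2, 0.1]
gripper_width: 0.0001
```

```bash
python3 - <<'E'
from h import *
import pickle
s=ctrl.read_state();d={"s":s}
print(s["time"],s["tcp_pos"],s["joint_pos"],s["ft_force"])
c=ctrl.camera("wrist");d["wrist"]=c
cv2.imwrite("pics/w5.png",cv2.cvtColor(c["img"],cv2.COLOR_RGB2BGR))
c=ctrl.camera("side");d["side"]=c
cv2.imwrite("pics/s5.png",cv2.cvtColor(cv2.resize(c["img"][90:250,110:330],None,fx=3.5,fy=3.5,interpolation=cv2.INTER_CUBIC),cv2.COLOR_RGB2BGR))
pickle.dump(d,open("d5.pkl","wb"))
d0=pickle.load(open("d0.pkl","rb"))
for p in [(163,150),(159,165),(145,202),(314,180)]: print(dep(d0["side"],*p),dep(c,*p))
E
```

```text
9.1 [ 0.44118143 -0.0749032   0.27975341] [ 8.54913349e-02  6.75193558e-02  8.32507356e-03  2.01775176e+00
 -7.73101599e-04  1.05762425e+00 -2.61674438e+00] [ 0.26652207 -0.15461185  0.13947272]
[ 0.55370056 -0.31625435  0.058966  ] [ 0.55245831 -0.3176781   0.05682954]
[ 0.59631471 -0.30287855  0.04012403] [ 0.59625648 -0.30294926  0.04001355]
[ 0.72623156 -0.25046775  0.0468118 ] [ 0.7258249  -0.25107149  0.04579015]
[0.41336282 0.12905545 0.05262464] [0.41649456 0.12994304 0.05696317]
```

View pics/w5.png

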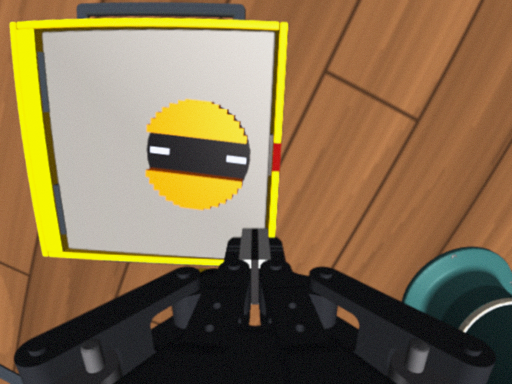

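View pics/s5.png

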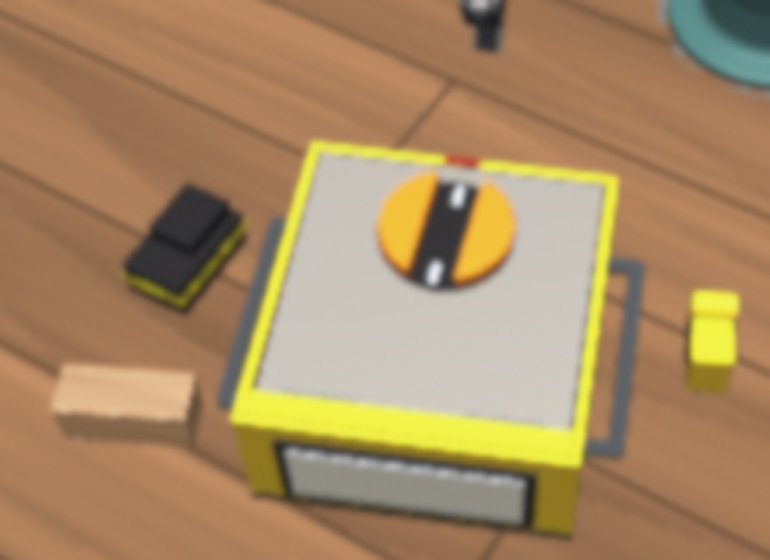

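The hatch sits inside the rim, with the red mark visible, and the slot points at the mark. A quick measurement of cam angle and hatch height, then I'll hand in.

```bash
python3 - <<'E'
from h import *
import pickle
d=pickle.load(open("d5.pkl","rb"));c=d["wrist"];s=d["s"]
a,b=dep(c,159,152,s),dep(c,236,160,s);print(a,b)
a,b=onz(c,159,152,.13,s),onz(c,236,160,.13,s)
ang=np.degrees(np.arctan2(*(b-a)[1::-1]));print(ang,"cam~",np.radians(-68-ang), "axis",(a+b)/2)
print(c["range_z"].shape)
E
```

```text
[ 0.54336878 -0.06107212  0.12982691] [ 0.46735763 -0.08697022  0.13228379]
-161.48365167255466 cam~ 1.6315975184735827 axis [ 0.50533068 -0.07384263  0.13      ]
(384, 512)
```

```bash
python3 -c "
from plant import ctrl
print(ctrl.hand_in()); s=ctrl.read_state(); print(s['time'],s['ft_force'])"
```

```text
the job is handed in; nothing more can be done
None
the job is handed in; nothing more can be done
```

The hatch is shut and locked, and I handed the job in at about 9 s of the 38 s allowed; no verdict is given.

**What I did:** I set the closed fingers in the slot at slot_a and pressed the hatch down. The force reached about 26 N at the bottom, at z = 123.5 mm. I then eased to 11–18 N and swept the fingers clockwise along the arc until the dial met its stop, with about 15 N of side force. I lifted straight out and moved clear.

**Last checks:**
- **Cam:** it measured about 1.63 rad, against the 1.35 rad needed.
- **Hatch:** the slot floor on the axis stood at about 131 mm, which puts the hatch at about 0.04 rad. That matches the stated spring-back of 0.035 rad and is under the 0.05 limit.
- **Loose things:** spot depth readings on the battery and the offcut differ by under 3 mm. The tape reading differs by about 5 mm, and it looks unmoved in the pictures.
- **Arm:** the wrist force was about 0 N with the tip at z = 0.28 m.

None of these checks failed. The only mismatches were a few mm between depth readings and the two-view points taken at object edges; I took positions from the dashes on the slot floor instead.

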